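Clamp a glass sample for bonding, middle first

ROBOT

A 6-joint arm with a two-finger parallel gripper is mounted at the origin on the work surface; the furniture and walls round the work are solid. World frame = base frame: x ahead of the robot, y to its left, z up, the work surface at z = 0. Lengths are in mm, angles in rad, forces in N, time in s.
With the tool pointing down it reaches from about 400 to 825 mm from the base axis. Payload 7 kg.
Tool frame: the origin (TCP) lies between the finger pads; the fingertips stand 8 mm ahead of it and the grasp point (between the pads) lies 11 mm behind it; z points along the fingers, y is the line along which they close (so a half turn about z gives the same grasp; the last joint's range is limited). The gripper opens to 85 mm and grips with 20 to 120 N. Pads are 22 mm wide; open, the fingers measure 114 mm over their backs; the gripper's body (76 mm by 85 mm) begins 54 mm behind the grasp point. The pads swing forward as they close: fully open they stand 13 mm farther back than shut.
Start: joints at [-0.968, 0.359, 0.012, 0, -1.224, -0.288], TCP at [208.971, -641.815, 200.002] pointing down, gripper open.
Joint ranges: [-3.07, 3.07], [-1.43, 2.12], [-1.02, 1.25], [-3.03, 1.67], [-3.05, -0], [-3.03, 3.03]. Speed limits (rad/s): [2.39, 2.39, 3.01, 3.14, 3.14, 3.14].

INTERFACE

Orientations are given as a unit quaternion [w, x, y, z].
In Python, from station import status, optics, close_job gives the robot as it stands.
- The arm moves only by the shell command python3 -m crank 'ROWS' [FORCE]. ROWS is text: rows parted by semicolons, each of 7 numbers parted by spaces: the shift along the world's x, y, z as a fraction of full scale, then the turn, a rotation vector about the world's x, y, z as a fraction of full scale, then the gripper's target within -1 to 1 (shut at 1, half-way at 0, fully open at -1). A call has 1 to 12 rows; each row is the pose to reach, as a shift and turn from the pose commanded when the call began, turning the shorter way round; what a row does not reach only later rows make up. Full scale, the value 1, is 0.2 m for a shift and pi rad for a turn. A row lasts 1/10 s, in which the tool goes at most 50 mm and 8.59 degrees, less where a joint would pass 70% of its speed; a pose out of reach is approached as far as the arm can. A call with a number of a shift or a turn outside -1 to 1 is refused whole. A call with a gripper value outside its range is refused whole. The fingers move at their own pace and stop on an object; FORCE is the grip in N (left out, the last holds). Time passes only in rows, so rows that repeat a pose let the fingers close. It gives the time, the measured TCP pose, the force, the opening and the grip force at its end, in the units of the state.
- status.observe(): the state, without advancing time (a new reading comes with each control period).
- optics.camera(name): name is "scene" or "top"; returns a dict with "image" (480x640x3 uint8, red, green, blue), "depth" (480x640 float32, mm along the optical axis (not along the pixel's ray), 0 where there is no reading), "fx", "fy", "cx", "cy" (pixels), "T" (4x4, takes a point from camera to world coordinates). Camera axes: x right, y up, looking along -z (the intrinsics and any distortion apply to the point x, -y, -z); pixel columns grow to the right and rows downward; lengths in mm; the calibration is good to about 2 mm. A picture is of the moment at which its call begins.
- close_job(): hands the job in; it is judged then, once.
The state is a dict: "time_s": time; "joint_pos": joint angles; "joint_velocities": joint speeds; "tau": joint torques, N m; "ee_pos": TCP position; "eef_rot": TCP orientation; "contact_force": force on the tool from outside, world axes, zero at the start; "torque": the same for the moment, N m; "opening": finger opening in mm; "grip_force": force on a finger pad.
Only numpy, scipy, OpenCV 4.12 (cv2) and the standard library are available. Lean on these libraries where they do the work, as an engineer would, in place of code of your own. Each camera call takes 0.05 s, during which the arm holds its last target. There are 200 camera calls.

TASK

A glass sample lies on its sticky backing panel in the bonding jig. Lightly press down the thumb pads of the three hold-down arms with the fingertips, each until its rubber foot bears firmly on the glass and it stays down: the middle one first so that no air is trapped, then the left one, then the right one as seen from the robot. Do not touch the glass with the fingers, do not lift or shift anything, and leave the dropper bottle, tape roll and scraper alone.

Things in the scene. Friction and masses are not known exactly. Their poses are not given: they have to be found in the camera images.
- jig: Bonding jig, fixed to the table: a plywood board 215 mm deep (its x, away from the robot), 330 mm wide (its y, to the left) and 15 mm thick, with an aluminium rail 26 mm deep, top 35 mm above the table, along its far side, centred 91 mm beyond the origin. Origin: on the table under the middle of the glass's place; z up. It may be turned up to 0.35 rad about z.
- panel: White backing panel, 136 x 250 x 5 mm, lying flat on the jig's board under the glass (its top 20 mm above the table). Origin: centre of its underside.
- glass_sample: Pale glass sample, 220 x 106 x 6 mm, lying flat on the backing panel with its long side along the rail; its top is 26 mm above the table. Origin: centre of its underside; its x runs along the 220 mm side.
- left_clamp: The left-hand hold-down clamp (seen from the robot). Origin: on top of the jig's rail, under the clamp's block (30 x 26 mm, 23 mm high with its cheeks and hinge); axes as the jig's. Its hinge axis runs along y, 5 mm nearer the robot than the origin and 17 mm above it. The steel arm, 13 mm wide, reaches from there over the glass towards the robot and starts raised.
- left_arm (a joint): Angle of the left-hand arm, rad: starts at -0.06 to 0.06 (tip up 17 to 24 degrees), grows as it is pressed down; level at 0.35. About 3 N on the pad moves it; it stays where left. The foot on its sprung spindle, 81 mm from the hinge, meets the glass at 0.325; then the pad's force rises 2 N per mm (spindle travel 10 mm). 6 to 8 N is ample; let go, the arm rests at about 0.34 with some 4 N on the foot.
- left_pad (a point): Centre of the upper face of the round black thumb pad (25 mm across the upper face, 8 mm thick) at the free end of the left-hand arm, 115 mm from the hinge axis; moves with the arm, z square to its face. Raised it is about 90 to 104 mm above the table, when the foot meets the glass about 60 mm, level 57 mm (31 mm above the glass), and then 5 to 10 mm nearer the robot.
- mid_clamp: The middle hold-down clamp (seen from the robot). Origin: on top of the jig's rail, under the clamp's block (30 x 26 mm, 23 mm high with its cheeks and hinge); axes as the jig's. Its hinge axis runs along y, 5 mm nearer the robot than the origin and 17 mm above it. The steel arm, 13 mm wide, reaches from there over the glass towards the robot and starts raised.
- mid_arm (a joint): Angle of the middle arm, rad: starts at -0.06 to 0.06 (tip up 17 to 24 degrees), grows as it is pressed down; level at 0.35. About 3 N on the pad moves it; it stays where left. The foot on its sprung spindle, 81 mm from the hinge, meets the glass at 0.325; then the pad's force rises 2 N per mm (spindle travel 10 mm). 6 to 8 N is ample; let go, the arm rests at about 0.34 with some 4 N on the foot.
- mid_pad (a point): Centre of the upper face of the round black thumb pad (25 mm across the upper face, 8 mm thick) at the free end of the middle arm, 115 mm from the hinge axis; moves with the arm, z square to its face. Raised it is about 90 to 104 mm above the table, when the foot meets the glass about 60 mm, level 57 mm (31 mm above the glass), and then 5 to 10 mm nearer the robot.
- right_clamp: The right-hand hold-down clamp (seen from the robot). Origin: on top of the jig's rail, under the clamp's block (30 x 26 mm, 23 mm high with its cheeks and hinge); axes as the jig's. Its hinge axis runs along y, 5 mm nearer the robot than the origin and 17 mm above it. The steel arm, 13 mm wide, reaches from there over the glass towards the robot and starts raised.
- right_arm (a joint): Angle of the right-hand arm, rad: starts at -0.06 to 0.06 (tip up 17 to 24 degrees), grows as it is pressed down; level at 0.35. About 3 N on the pad moves it; it stays where left. The foot on its sprung spindle, 81 mm from the hinge, meets the glass at 0.325; then the pad's force rises 2 N per mm (spindle travel 10 mm). 6 to 8 N is ample; let go, the arm rests at about 0.34 with some 4 N on the foot.
- right_pad (a point): Centre of the upper face of the round black thumb pad (25 mm across the upper face, 8 mm thick) at the free end of the right-hand arm, 115 mm from the hinge axis; moves with the arm, z square to its face. Raised it is about 90 to 104 mm above the table, when the foot meets the glass about 60 mm, level 57 mm (31 mm above the glass), and then 5 to 10 mm nearer the robot.
- dropper: Small dropper bottle, 27 mm across, 86 mm tall, standing left of the jig. Origin: centre of its underside.
- tape_roll: Roll of masking tape, 77 mm across, 24 mm high, lying right of the jig. Origin: centre of its underside.
- scraper: Flat razor scraper, 26 x 107 x 14 mm, lying in front of the jig. Origin: centre of its underside.
Not all that is in view belongs to the job. What is shaped like the glass_sample but red is not meant.

How it is judged:
By the outcome, as a careful person would: the job done as asked, in the order asked, and still so for the second after the job is handed in, with the robot touching nothing.
It also fails if it takes over 45 s, if anything falls off the work surface, if the arm or the gripper's body presses on something with over 40 N, if the wrist force passes 120 N, or if a joint passes its speed limit or range.

## Working session

There is one attempt and no reset: what is moved stays moved. The work goes in short steps, Python scripts to look and compute and a shell command to move; the robot and the scene stay as the last step left them, time stands still between calls to the robot, and variables do not carry over. Pictures are saved under pics/ and viewed, at most 10 in all, crops included, and the job is handed in when it is done.

```bash
mkdir -p pics
cat > h.py <<'E'
import numpy as np, cv2
from station import status, optics
def world(c,u,v,d=None):
    d=c['depth'][int(v),int(u)] if d is None else d
    p=np.array([(u-c['cx'])/c['fx']*d,-(v-c['cy'])/c['fy']*d,-d,1])
    return (c['T']@p)[:3]
E
python3 - <<'E'
from h import *
s=status.observe();print(s)
for n in('top','scene'):
    c=optics.camera(n);cv2.imwrite(f'pics/{n}0.png',c['image'][:,:,::-1]);np.save(f'{n}0.npy',c,allow_pickle=True)
    print(n,{k:c[k] for k in c if k not in('image','depth')})
E
```

```text
{'time_s': 0.0, 'joint_pos': array([-9.67876170e-01,  3.59402953e-01,  1.10285844e-02, -3.52493425e-04,
       -1.22414676e+00, -2.88111715e-01]), 'joint_velocities': array([-0.00060617,  0.0002643 ,  0.00098127, -0.00014469,  0.00031577,
        0.00024726]), 'tau': array([-9.78956741e-04, -5.83318162e+01,  2.93436724e+01,  6.93710312e+00,
       -5.85641086e-03,  8.20328091e-05]), 'ee_pos': array([ 208.79521483, -641.2959433 ,  199.03977464]), 'eef_rot': array([-2.22093570e-04, -1.56695708e-01,  9.87646538e-01,  8.49630772e-04]), 'contact_force': array([ 0.21552781, -0.27393833, -0.34981564]), 'torque': array([ 0.02049477,  0.00501966, -0.02788873]), 'grip_force': 0.0, 'opening': 85.23062531482579}
top {'fx': 527.4361071271104, 'fy': 527.4361071271104, 'cx': 314.84386947318364, 'cy': 239.19144314124927, 'T': array([[-2.16552500e-02,  9.97389339e-01, -6.88880003e-02,
         4.04852177e+02],
       [-9.99537120e-01, -2.01261492e-02,  2.28141268e-02,
        -1.02780936e+01],
       [ 2.13681167e-02,  6.93501590e-02,  9.97363504e-01,
         1.42731590e+03],
       [ 0.00000000e+00,  0.00000000e+00,  0.00000000e+00,
         1.00000000e+00]])}
scene {'fx': 588.9958260860225, 'fy': 588.9958260860225, 'cx': 315.13463853502367, 'cy': 239.2207972226087, 'T': array([[-5.96153456e-01,  5.44222674e-01, -5.90273443e-01,
        -1.59909215e+02],
       [-8.02863581e-01, -4.07151380e-01,  4.35474252e-01,
         4.85668079e+02],
       [-3.33568524e-03,  7.33518531e-01,  6.79661267e-01,
         8.76115793e+02],
       [ 0.00000000e+00,  0.00000000e+00,  0.00000000e+00,
         1.00000000e+00]])}
```

View pics/top0.png

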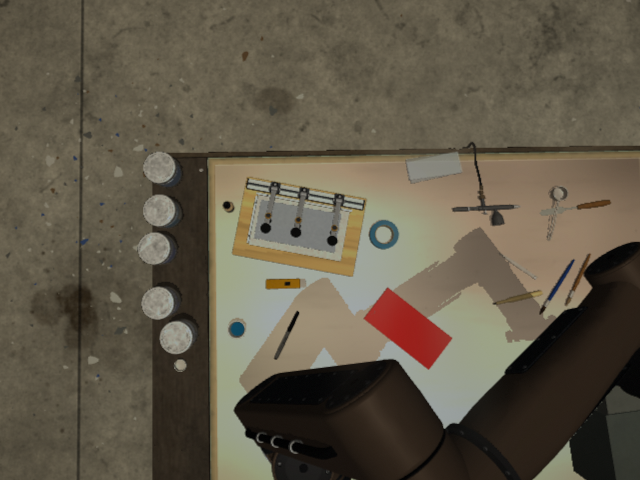

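View pics/scene0.png

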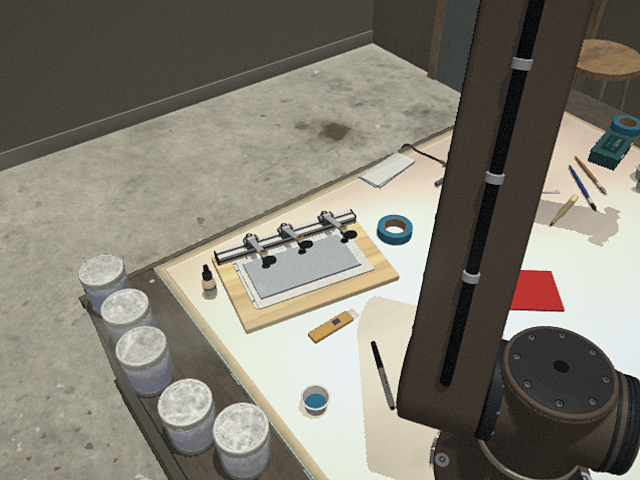

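The top view shows the jig at about (300,225) with three black pads near (266,228), (296,233) and (332,241). The pale glass lies under the arms. The red sheet at (408,328) is a decoy. The dropper is at (228,206), the tape at (384,235) and the scraper at (285,283). I'll enlarge the jig and measure it.

Run:
```python
from h import *
c=np.load('top0.npy',allow_pickle=True).item()
im=c['image'][165:285,220:380,::-1]
cv2.imwrite('pics/topcrop.png',cv2.resize(im,(800,600),interpolation=cv2.INTER_CUBIC))
for n,(u,v) in dict(L=(266,228),M=(296,233),R=(332,241),glass=(315,225),board=(300,261),dropper=(228,206),tape=(372,235)).items(): print(n,world(c,u,v).round(1))
# dark-pixel blobs between 75 and 115 mm high
V,U=np.mgrid[165:285,220:380]; D=c['depth'][165:285,220:380]
P=np.stack([(U-c['cx'])/c['fx']*D,-(V-c['cy'])/c['fy']*D,-D,np.ones_like(D)],-1)@c['T'].T
m=((c['image'][165:285,220:380].max(-1)<60)&(P[...,2]>70)&(P[...,2]<120)).astype(np.uint8)
n,l,s,ce=cv2.connectedComponentsWithStats(m)
for i in range(1,n):
    if s[i,4]>20: print(s[i],ce[i]+[220,165],np.median(P[l==i],0).round(1), P[l==i].min(0).round(0),P[l==i].max(0).round(0))
```

```text
L [528.1  82.6  90.9]
M [512.5   6.5 107.7]
R [491.5 -84.2  93.6]
glass [539.7 -43.6  25.1]
board [444.5  -1.6  21.5]
dropper [589.9 182.   63.8]
tape [ 509.9 -195.5   24.6]
[41 58 10 10 75] [265.25333333 227.69333333] [528.1  84.7  94.1   1. ] [517.  72.  85.   1.] [541.  95. 103.   1.]
[71 63 10  9 76] [295.39473684 232.06578947] [515.3   8.9 102.9   1. ] [505.  -4.  96.   1.] [526.  19. 112.   1.]
[107  71  10  10  77] [331.61038961 240.27272727] [493.9 -83.8  94.9   1. ] [481. -95.  87.   1.] [505. -71. 101.   1.]
```

View pics/topcrop.png

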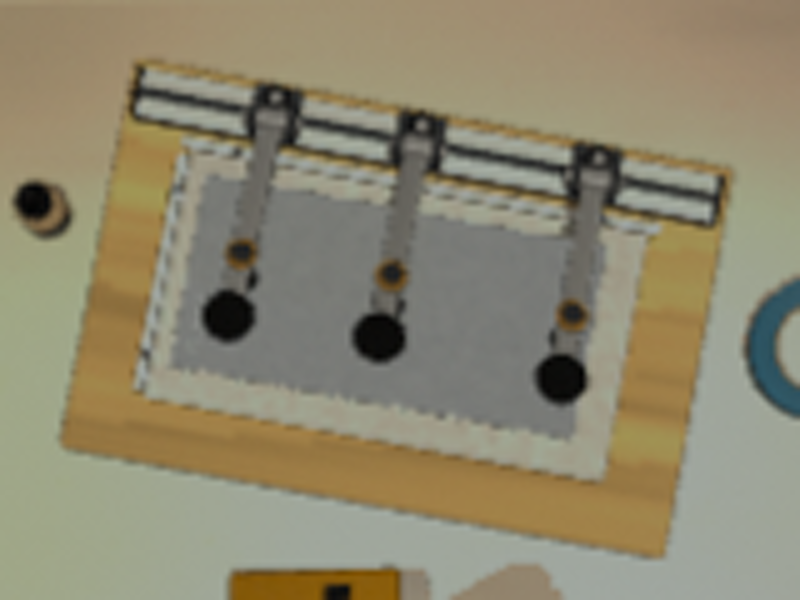

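The crop shows three pads with centres (228,316), (379,337) and (560,378), each on its own arm. The glass is the pale grey plate beneath them, not the red sheet. The pad heights of 94–103 mm fit the description, and the jig yaw is about -0.2 rad. Next I shut the gripper and travel at z=200 to above the middle pad.

```bash
python3 -m crank '0.38 0.815 0 0 0 -0.166 1;0.38 0.815 0 0 0 -0.166 1;0.38 0.815 0 0 0 -0.166 1;0.38 0.815 0 0 0 -0.166 1;0.38 0.815 0 0 0 -0.166 1;0.38 0.815 0 0 0 -0.166 1' 20
python3 -m crank '0.38 0.815 0 0 0 0 1;0.38 0.815 0 0 0 0 1;0.38 0.815 0 0 0 0 1;0.38 0.815 0 0 0 0 1;0.38 0.815 0 0 0 0 1'
python3 -m crank '0.38 0.815 0 0 0 0 1;0.38 0.815 0 0 0 0 1;0.38 0.815 0 0 0 0 1;0.38 0.815 0 0 0 0 1;0.38 0.815 0 0 0 0 1'
python3 -m crank '0.37 0.815 0 0 0 0 1;0.37 0.815 0 0 0 0 1;0.37 0.815 0 0 0 0 1;0.37 0.815 0 0 0 0 1;0.37 0.815 0 0 0 0 1;0.37 0.815 0 0 0 0 1'
```

```text
time_s: 0.7
ee_pos: [285.4, -478.2, 200.3]
eef_rot: [0.0, 0.102, 0.995, -0.0]
contact_force: [0.1, -0.5, -0.3]
opening: 0.1
grip_force: 0.0
time_s: 1.2
ee_pos: [362.1, -314.2, 200.1]
eef_rot: [0.0, 0.102, 0.995, 0.0]
contact_force: [0.9, -0.8, -0.1]
opening: -0.1
grip_force: 0.0
time_s: 1.7
ee_pos: [438.6, -151.4, 199.9]
eef_rot: [-0.0, 0.102, 0.995, -0.0]
contact_force: [-0.1, -0.2, -0.4]
opening: -0.1
grip_force: 0.0
time_s: 2.3
ee_pos: [511.1, 9.3, 199.3]
eef_rot: [-0.001, 0.103, 0.995, -0.0]
contact_force: [0.4, 0.1, -0.2]
opening: -0.1
grip_force: 0.0
```

```bash
python3 -m crank '0 0 -0.2 0 0 0 1;0 0 -0.36 0 0 0 1;0 0 -0.36 0 0 0 1;0 0 -0.36 0 0 0 1'
python3 - <<'E'
from h import *
c=optics.camera('scene');np.save('scene1.npy',c,allow_pickle=True)
cv2.imwrite('pics/s1.png',cv2.resize(c['image'][150:300,200:400,::-1],(800,600),interpolation=cv2.INTER_CUBIC))
E
```

```text
time_s: 2.7
ee_pos: [511.1, 8.7, 128.6]
eef_rot: [-0.0, 0.104, 0.995, -0.001]
contact_force: [1.1, 0.1, 0.2]
opening: 0.1
grip_force: 0.0
```

View pics/s1.png

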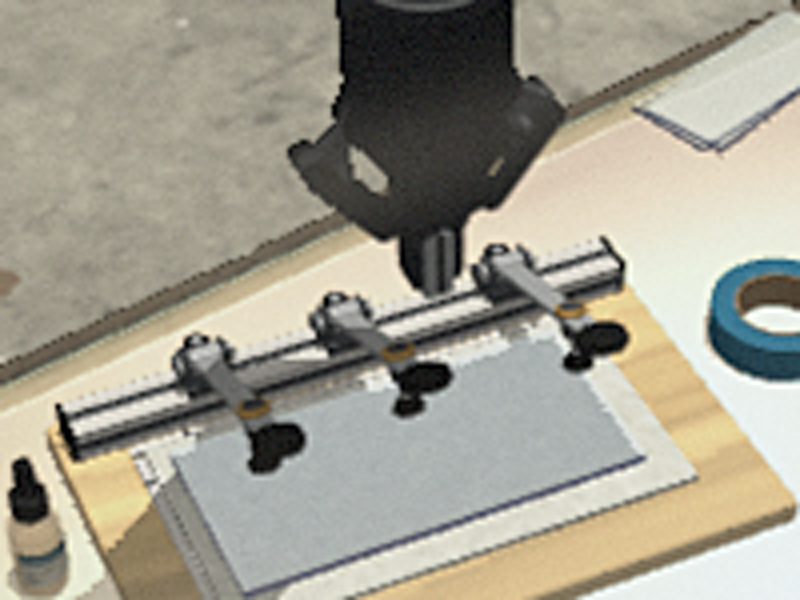

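The fingertips at crop (437,290) look farther from the middle pad at (425,378) than planned. I'll check both with depth.

Run:
```python
from h import *
c=np.load('scene1.npy',allow_pickle=True).item()
for n,(x,y) in dict(tip=(437,285),tip2=(430,278),tip3=(450,275),tipup=(435,250),M=(428,376),L=(283,438),R=(605,337),glass=(430,450),tape=(750,345),tape2=(765,370),boardtop=(720,500)).items():
    u,v=200+x/4,150+y/4; print(n,(u,v),world(c,u,v).round(1))
s=status.observe();print(s['ee_pos'],s['joint_pos'])
def px(p):
    q=np.linalg.inv(c['T'])@np.r_[p,1]; return c['cx']+c['fx']*q[0]/-q[2], c['cy']-c['fy']*q[1]/-q[2]
print(px([511,9,120.]),px([515,9,103.]))
```

```text
tip (309.25, 221.25) [498.3  13.2 170.2]
tip2 (307.5, 219.5) [500.3  15.7 174.3]
tip3 (312.5, 218.75) [497.7   6.3 173.1]
tipup (308.75, 212.5) [499.6  13.2 190.2]
M (307.0, 244.0) [507.9  12.3 105.4]
L (270.75, 259.5) [522.9  85.9  95.6]
R (351.25, 234.25) [487.6 -80.5  94.8]
glass (307.5, 262.5) [533.1  -6.   24.3]
tape (387.5, 236.25) [ 496.1 -191.1   22.4]
tape2 (391.25, 242.5) [ 486.7 -194.9    9. ]
boardtop (380.0, 275.0) [ 422.8 -106.1   17.1]
[511.86774199   9.19292295 129.50138704] [ 4.02640623e-01  1.49995849e-01 -4.44594668e-01  9.47404126e-04
 -9.74974351e-01 -2.18146212e+00]
(np.float64(307.36397676383336), np.float64(236.8094033452956)) (np.float64(306.24767834000096), np.float64(242.19738866115694))
```

Run:
```python
from h import *
c=optics.camera('scene');np.save('scene2.npy',c,allow_pickle=True)
cv2.imwrite('pics/s2.png',cv2.resize(c['image'][150:300,200:400,::-1],(800,600),interpolation=cv2.INTER_CUBIC))
t=optics.camera('top');np.save('top2.npy',t,allow_pickle=True)
```

```text
(no output)
```

View pics/s2.png

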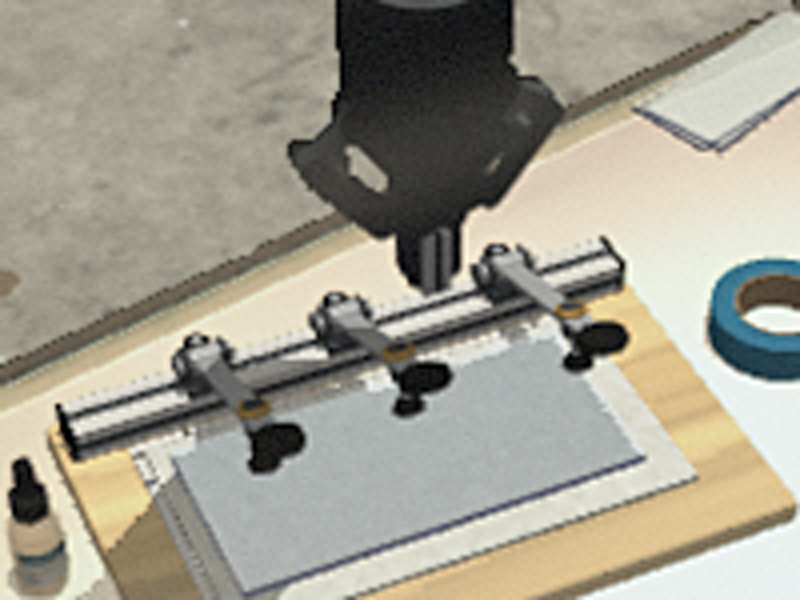

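The picture is unchanged and sharp. Depth puts the fingertips near z=168, though the reported TCP of 129 implies about 121. I'll descend in small steps and let the force settle which is right, since pressing the middle pad first is intended anyway.

```bash
python3 -m crank '0 0 -0.03 0 0 0 1;0 0 -0.06 0 0 0 1;0 0 -0.06 0 0 0 1'
python3 -m crank '0 0 -0.03 0 0 0 1;0 0 -0.03 0 0 0 1'
python3 -m crank '0 0 -0.03 0 0 0 1;0 0 -0.03 0 0 0 1'
python3 - <<'E'
from h import *
c=optics.camera('scene')
cv2.imwrite('pics/s3.png',cv2.resize(c['image'][150:300,200:400,::-1],(800,600),interpolation=cv2.INTER_CUBIC))
np.save('scene3.npy',c,allow_pickle=True)
E
```

```text
time_s: 3.15
ee_pos: [510.4, 10.1, 115.3]
eef_rot: [-0.001, 0.103, 0.995, -0.0]
contact_force: [0.1, -0.7, -0.7]
opening: 0.3
grip_force: 0.0
time_s: 3.35
ee_pos: [510.5, 10.2, 109.2]
eef_rot: [-0.001, 0.103, 0.995, -0.0]
contact_force: [0.3, 0.1, -0.0]
opening: -0.2
grip_force: 0.0
time_s: 3.55
ee_pos: [510.5, 10.1, 103.1]
eef_rot: [-0.001, 0.103, 0.995, -0.0]
contact_force: [-0.1, -0.4, 0.8]
opening: 0.1
grip_force: 0.0
```

View pics/s3.png

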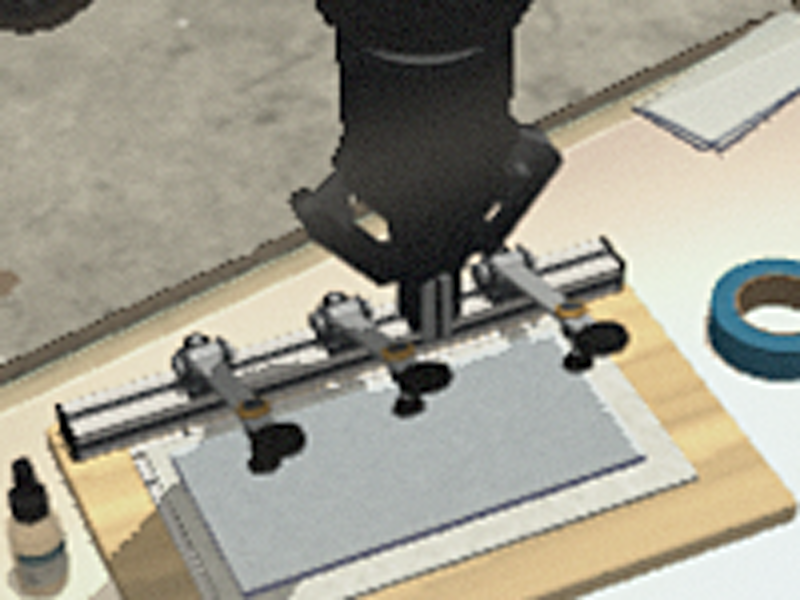

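There is still no contact, and the tip at crop (432,338) is well above the pad at (425,378). I'll measure the finger column from depth.

Run:
```python
from h import *
c=np.load('scene3.npy',allow_pickle=True).item()
for x,y in [(415,300),(415,320),(418,334),(435,300),(435,320),(432,334),(450,300),(450,320),(448,330),(425,376),(440,376),(410,380),(300,200),(540,150)]:
    print((x,y),world(c,200+x/4,150+y/4).round(1))
t=optics.camera('top')
D=t['depth'];V,U=np.mgrid[0:480,0:640]
```

```text
(415, 300) [504.2  21.5 161.3]
(415, 320) [502.4  23.  151.1]
(418, 334) [604.  -49.7  28.9]
(435, 300) [498.4  14.4 161.7]
(435, 320) [500.3  13.2 147.3]
(432, 334) [500.5  14.9 139.3]
(450, 300) [496.1   7.6 159.7]
(450, 320) [497.7   6.5 145.6]
(448, 330) [496.5   8.6 141.3]
(425, 376) [509.4  13.  104.8]
(440, 376) [503.8   8.2 106.3]
(410, 380) [511.   20.7 105.2]
(300, 200) [527.8  65.2 226. ]
(540, 150) [491.4 -39.5 227.6]
```

The tips are really about 33 mm above the reported TCP z, while x and y agree at about (509,11). So contact is expected near TCP 74 and full press near TCP 24. I'll continue with force checks.

```bash
python3 -m crank '0 0 -0.05 0 0 0 1;0 0 -0.1 0 0 0 1;0 0 -0.1 0 0 0 1'
python3 -m crank '0 0 -0.025 0 0 0 1;0 0 -0.05 0 0 0 1;0 0 -0.05 0 0 0 1'
python3 -m crank '0 0 -0.025 0 0 0 1;0 0 -0.05 0 0 0 1;0 0 -0.05 0 0 0 1'
```

```text
time_s: 3.95
ee_pos: [509.7, 9.8, 82.1]
eef_rot: [-0.001, 0.103, 0.995, -0.001]
contact_force: [-0.3, -0.8, 0.4]
opening: -0.0
grip_force: 0.0
time_s: 4.25
ee_pos: [510.7, 10.1, 73.4]
eef_rot: [-0.0, 0.103, 0.995, -0.0]
contact_force: [0.9, -0.1, 0.9]
opening: 0.3
grip_force: 0.0
time_s: 4.55
ee_pos: [510.7, 10.1, 63.3]
eef_rot: [-0.0, 0.103, 0.995, -0.0]
contact_force: [-0.4, -0.1, -1.5]
opening: 0.1
grip_force: 0.0
```

Run:
```python
from h import *
c=optics.camera('scene')
cv2.imwrite('pics/s4.png',cv2.resize(c['image'][190:265,255:355,::-1],(800,600),interpolation=cv2.INTER_CUBIC))
np.save('scene4.npy',c,allow_pickle=True)
s=status.observe();print(s['ee_pos'],s['contact_force'])
```

```text
[510.88480822  10.14162766  63.62859511] [ 0.42117893  0.24795746 -0.10379004]
```

View pics/s4.png

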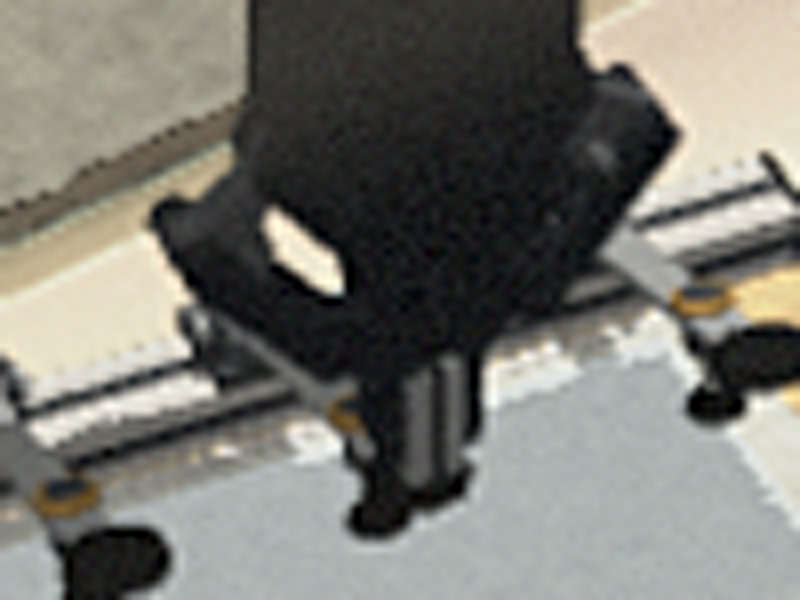

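The fingers (seam at about (435,420)) now stand on the middle pad. The pad rim shows at (465,485) and the foot at (380,515), which is lower than before, so the arm is moving. I'll check heights.

```bash
python3 - <<'E'
from h import *
c=np.load('scene4.npy',allow_pickle=True).item()
for x,y in [(415,440),(418,465),(418,478),(450,440),(455,460),(462,480),(440,495),(450,492),(380,515),(375,520)]:
    print((x,y),world(c,255+x/8,190+y/8).round(1))
E
python3 -m crank '-0.01 0 -0.025 0 0 0 1;-0.01 0 -0.05 0 0 0 1;-0.01 0 -0.05 0 0 0 1'
python3 -m crank '-0.01 0 -0.02 0 0 0 1;-0.01 0.005 -0.04 0 0 0 1'
```

```text
(415, 440) [504.1  15.3 107.4]
(418, 465) [500.8  16.9 102.7]
(418, 478) [496.   20.4 104.1]
(450, 440) [497.9   9.6 108.9]
(455, 460) [495.8   9.7 104. ]
(462, 480) [500.5   4.2  90.6]
(440, 495) [501.1  10.4  88.7]
(450, 492) [497.9   9.8  91.9]
(380, 515) [530.9   7.5  57. ]
(375, 520) [530.4   9.3  56.8]
time_s: 4.9
ee_pos: [508.7, 10.2, 53.3]
eef_rot: [-0.0, 0.103, 0.995, -0.0]
contact_force: [0.0, 1.3, 0.1]
opening: -0.1
grip_force: 0.0
time_s: 5.1
ee_pos: [507.0, 11.0, 45.9]
eef_rot: [0.0, 0.103, 0.995, -0.0]
contact_force: [-0.4, -2.5, 2.1]
opening: -0.1
grip_force: 1.3
```

Now pressing (tip = TCP + 32). Foot contact is expected around TCP 28.

```bash
python3 -m crank '-0.005 0 -0.025 0 0 0 1;-0.01 0 -0.05 0 0 0 1;-0.01 0 -0.05 0 0 0 1;-0.01 0 -0.05 0 0 0 1'
python3 -m crank '0 0 -0.02 0 0 0 1;0 0 -0.02 0 0 0 1;0 0 -0.02 0 0 0 1'
python3 -m crank '0 0 -0.01 0 0 0 1;0 0 -0.01 0 0 0 1;0 0 -0.01 0 0 0 1'
```

```text
time_s: 5.5
ee_pos: [504.3, 11.1, 35.5]
eef_rot: [-0.001, 0.103, 0.995, -0.0]
contact_force: [0.1, -0.3, -0.4]
opening: 0.1
grip_force: 0.0
time_s: 5.8
ee_pos: [504.8, 11.2, 31.8]
eef_rot: [-0.0, 0.103, 0.995, -0.0]
contact_force: [0.2, -0.2, 0.8]
opening: 0.1
grip_force: 0.0
time_s: 6.1
ee_pos: [504.9, 11.2, 29.9]
eef_rot: [-0.0, 0.103, 0.995, -0.0]
contact_force: [-0.3, 0.4, -0.5]
opening: 0.4
grip_force: 0.0
```

```bash
for i in 1; do :; done
python3 -m crank '0 0 -0.01 0 0 0 1;0 0 -0.01 0 0 0 1;0 0 -0.01 0 0 0 1'
python3 - <<'E'
from h import *
c=optics.camera('scene')
cv2.imwrite('pics/s5.png',cv2.resize(c['image'][190:265,255:355,::-1],(800,600),interpolation=cv2.INTER_CUBIC))
for n in range(3):
    optics.camera('scene'); s=status.observe();print(s['ee_pos'].round(1),s['contact_force'].round(2),s['torque'].round(2))
np.save('scene5.npy',c,allow_pickle=True)
E
```

```text
time_s: 6.4
ee_pos: [505.0, 11.2, 28.0]
eef_rot: [0.0, 0.103, 0.995, 0.0]
contact_force: [1.0, 0.2, 1.1]
opening: -0.1
grip_force: 0.6
[504.9  11.2  28. ] [-0.59  1.46  0.93] [0.09 0.28 0.02]
[504.9  11.2  27.9] [-0.54  0.62  1.28] [ 0.14  0.22 -0.02]
[504.9  11.2  27.9] [-0.58 -0.19  0.36] [0.12 0.25 0.  ]
```

View pics/s5.png

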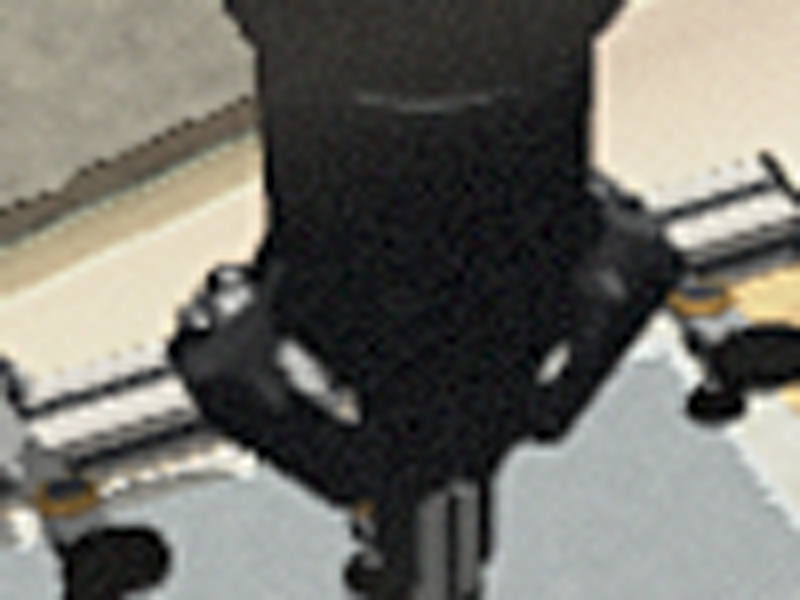

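Run:
```python
from h import *
c=np.load('scene5.npy',allow_pickle=True).item()
cv2.imwrite('pics/s6.png',cv2.resize(c['image'][235:295,265:345,::-1],(800,600),interpolation=cv2.INTER_CUBIC))
for u in (300,303,308,311,314): print(u,[(v,*world(c,u,v).round(0).astype(int)) for v in range(254,280,3)])
```

```text
300 [(254, np.int64(536), np.int64(10), np.int64(56)), (257, np.int64(535), np.int64(11), np.int64(48)), (260, np.int64(540), np.int64(8), np.int64(34)), (263, np.int64(535), np.int64(11), np.int64(32)), (266, np.int64(533), np.int64(13), np.int64(26)), (269, np.int64(524), np.int64(19), np.int64(28)), (272, np.int64(519), np.int64(23), np.int64(26)), (275, np.int64(514), np.int64(26), np.int64(24)), (278, np.int64(505), np.int64(33), np.int64(26))]
303 [(254, np.int64(505), np.int64(24), np.int64(88)), (257, np.int64(502), np.int64(27), np.int64(84)), (260, np.int64(505), np.int64(25), np.int64(72)), (263, np.int64(510), np.int64(21), np.int64(57)), (266, np.int64(504), np.int64(26), np.int64(57)), (269, np.int64(520), np.int64(14), np.int64(28)), (272, np.int64(515), np.int64(18), np.int64(26)), (275, np.int64(511), np.int64(22), np.int64(24)), (278, np.int64(501), np.int64(28), np.int64(27))]
308 [(254, np.int64(493), np.int64(21), np.int64(96)), (257, np.int64(496), np.int64(19), np.int64(83)), (260, np.int64(495), np.int64(19), np.int64(77)), (263, np.int64(494), np.int64(21), n
[... 462 characters left out ...]
68)), (266, np.int64(492), np.int64(15), np.int64(60)), (269, np.int64(513), np.int64(0), np.int64(26)), (272, np.int64(506), np.int64(5), np.int64(25)), (275, np.int64(497), np.int64(12), np.int64(29)), (278, np.int64(494), np.int64(14), np.int64(24))]
314 [(254, np.int64(491), np.int64(8), np.int64(89)), (257, np.int64(492), np.int64(7), np.int64(80)), (260, np.int64(491), np.int64(8), np.int64(73)), (263, np.int64(492), np.int64(8), np.int64(64)), (266, np.int64(493), np.int64(7), np.int64(55)), (269, np.int64(508), np.int64(-4), np.int64(27)), (272, np.int64(501), np.int64(1), np.int64(28)), (275, np.int64(496), np.int64(5), np.int64(26)), (278, np.int64(492), np.int64(8), np.int64(22))]
```

View pics/s6.png

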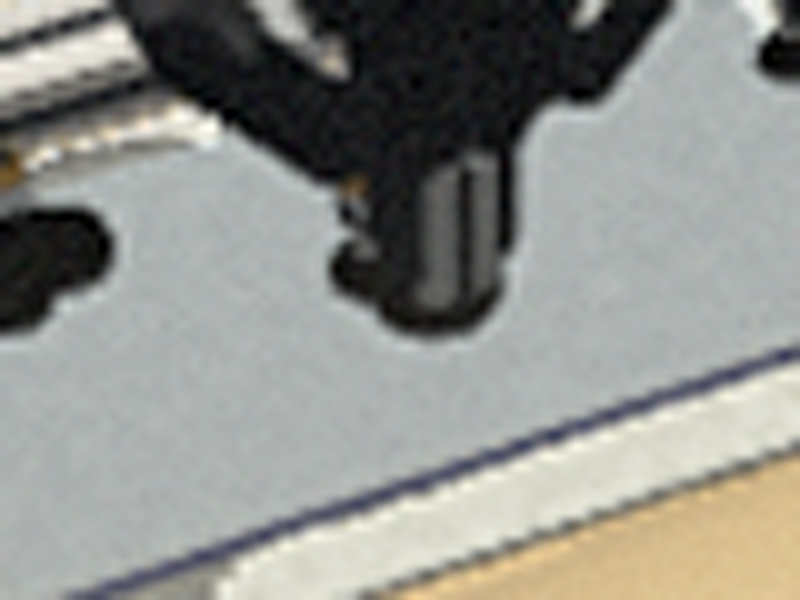

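The fingers stand squarely on the middle pad, with its rim visible at (440,325) and its foot at (350,270) almost on the glass. I'll go on in 1–2 mm steps watching the force.

```bash
cat > f.py <<'E'
from h import *
F=[];T=[];Z=[]
for n in range(6):
    optics.camera('top'); s=status.observe();F.append(s['contact_force']);T.append(s['torque']);Z.append(s['ee_pos'])
print('F',np.mean(F,0).round(2),'T',np.mean(T,0).round(3),'p',np.mean(Z,0).round(2))
E
python3 f.py
python3 -m crank '0 0 -0.005 0 0 0 1;0 0 -0.005 0 0 0 1' | grep -E 'ee_pos|contact'; python3 f.py
python3 -m crank '0 0 -0.005 0 0 0 1;0 0 -0.005 0 0 0 1'| grep -E 'ee_pos|contact'; python3 f.py
python3 -m crank '0 0 -0.005 0 0 0 1;0 0 -0.005 0 0 0 1'| grep -E 'ee_pos|contact'; python3 f.py
```

```text
F [-0.16  0.63  0.37] T [0.063 0.116 0.02 ] p [504.97  11.19  27.97]
ee_pos: [505.0, 11.2, 27.2]
contact_force: [-1.0, 0.8, 3.2]
F [-1.66  0.42  4.84] T [ 0.144  0.693 -0.007] p [504.98  11.18  27.14]
ee_pos: [504.9, 11.2, 26.1]
contact_force: [-1.8, 0.7, 6.0]
F [-2.52  0.75  6.1 ] T [0.254 0.953 0.011] p [504.91  11.19  26.15]
ee_pos: [504.9, 11.2, 25.3]
contact_force: [-3.2, 1.5, 6.9]
F [-3.51  0.95  7.76] T [0.311 1.237 0.011] p [504.87  11.18  25.27]
```

The middle foot bears on the glass, with 7.8 N on the pad rising about 2 N/mm as described. I'll lift, move over the left pad and press it.

```bash
python3 -m crank '0 0 0.1 0 0 0 1;0 0 0.3 0 0 0 1;0 0 0.43 0 0 0 1;0.1 0.37 0.43 0 0 0 1;0.1 0.37 0.43 0 0 0 1;0.1 0.37 0.43 0 0 0 1'| grep -E 'ee_pos|contact'; python3 f.py
python3 - <<'E'
from h import *
c=optics.camera('scene');I=c['image']
V,U=np.mgrid[215:285,250:370];D=c['depth'][215:285,250:370]
P=np.stack([(U-c['cx'])/c['fx']*D,-(V-c['cy'])/c['fy']*D,-D,np.ones_like(D)],-1)@c['T'].T
m=((I[215:285,250:370].max(-1)<70)&(P[...,2]>45)&(P[...,2]<112)).astype(np.uint8)
n,l,s,ce=cv2.connectedComponentsWithStats(m)
for i in range(1,n):
    if s[i,4]>25: print(ce[i]+[250,215],s[i,4],np.median(P[l==i],0).round(1)[:3])
E
```

```text
ee_pos: [526.3, 87.9, 111.1]
contact_force: [0.5, -0.3, -0.5]
F [-0.24 -0.16 -0.11] T [-0.024 -0.007  0.017] p [524.69  85.1  110.6 ]
[347.95901639 235.48360656] 122 [494.2 -81.3  92.1]
[267.928 260.896] 125 [526.9  87.5  93.1]
[307.91588785 262.96261682] 107 [503.8  14.1  58.1]
```

The middle pad rests at z≈58, so it stays down. The left pad measures (527,87), under the tool. Now pressing it.

```bash
python3 -m crank '0.005 0 -0.12 0 0 0 1;0.005 0 -0.22 0 0 0 1;0 0 -0.25 0 0 0 1;-0.005 0.005 -0.275 0 0 0 1;-0.01 0.005 -0.3 0 0 0 1;-0.015 0.005 -0.325 0 0 0 1;-0.02 0.01 -0.35 0 0 0 1;-0.025 0.01 -0.375 0 0 0 1;-0.025 0.01 -0.39 0 0 0 1;-0.025 0.01 -0.4 0 0 0 1;-0.025 0.01 -0.4 0 0 0 1'| grep -E 'ee_pos|contact'; python3 f.py
python3 -m crank '0 0 -0.01 0 0 0 1;0 0 -0.02 0 0 0 1;0 0 -0.02 0 0 0 1' | grep -E 'ee_pos|contact'; python3 f.py
```

```text
ee_pos: [519.9, 87.4, 30.7]
contact_force: [0.1, 0.6, -0.2]
F [-0.06 -0.42  0.09] T [ 0.019 -0.012 -0.019] p [519.87  87.2   30.89]
ee_pos: [519.9, 87.2, 26.9]
contact_force: [-1.0, 0.4, 2.7]
F [-1.12  0.95  1.41] T [ 0.247  0.401 -0.016] p [519.91  87.21  26.94]
```

```bash
python3 -m crank '0 0 -0.005 0 0 0 1;0 0 -0.005 0 0 0 1' | grep -E 'ee_pos|contact'; python3 f.py
python3 -m crank '0 0 -0.005 0 0 0 1;0 0 -0.005 0 0 0 1'| grep -E 'ee_pos|contact'; python3 f.py
```

```text
ee_pos: [519.9, 87.2, 26.2]
contact_force: [-3.1, 1.2, 5.3]
F [-2.71  0.61  5.22] T [ 0.309  0.958 -0.015] p [519.96  87.19  26.2 ]
ee_pos: [519.9, 87.2, 25.4]
contact_force: [-2.8, 1.4, 7.7]
F [-3.43  1.02  6.9 ] T [0.367 1.284 0.011] p [519.93  87.21  25.38]
```

```bash
python3 -m crank '0 0 -0.003 0 0 0 1;0 0 -0.003 0 0 0 1' | grep -E 'ee_pos|contact'; python3 f.py
python3 -m crank '0 0 0.1 0 0 0 1;0 0 0.3 0 0 0 1;0 0 0.43 0 0 0 1;-0.06 -0.2 0.43 0 0 0 1;-0.14 -0.85 0.43 0 0 0 1;-0.14 -0.85 0.43 0 0 0 1;-0.14 -0.85 0.43 0 0 0 1;-0.14 -0.85 0.43 0 0 0 1;-0.14 -0.85 0.43 0 0 0 1'| grep -E 'ee_pos|contact'; python3 f.py
cat > pads.py <<'E'
from h import *
c=optics.camera('scene');I=c['image']
V,U=np.mgrid[215:285,250:370];D=c['depth'][215:285,250:370]
P=np.stack([(U-c['cx'])/c['fx']*D,-(V-c['cy'])/c['fy']*D,-D,np.ones_like(D)],-1)@c['T'].T
m=((I[215:285,250:370].max(-1)<70)&(P[...,2]>45)&(P[...,2]<112)).astype(np.uint8)
n,l,s,ce=cv2.connectedComponentsWithStats(m)
for i in range(1,n):
    if s[i,4]>25: print(ce[i]+[250,215],s[i,4],np.median(P[l==i],0).round(1)[:3])
E
python3 pads.py
```

```text
ee_pos: [519.9, 87.2, 25.0]
contact_force: [-3.4, 1.5, 9.7]
F [-4.18  1.11  9.88] T [ 0.39   1.618 -0.004] p [519.92  87.2   24.95]
ee_pos: [491.9, -83.6, 110.3]
contact_force: [-0.4, 0.5, -0.4]
F [ 0.04  0.23 -0.34] T [ 0.024 -0.015 -0.01 ] p [492.19 -82.21 110.32]
[347.95       235.39166667] 120 [494.4 -81.4  92.1]
[307.88181818 262.84545455] 110 [504.2  14.1  58.5]
[271.00869565 274.93043478] 115 [519.1  89.5  58.5]
```

The left and middle pads are both down at z≈58.5. Now pressing the right one at (494,-82).

```bash
python3 -m crank '0.005 0 -0.12 0 0 0 1;0.005 0 -0.22 0 0 0 1;0 0 -0.25 0 0 0 1;-0.005 0.005 -0.275 0 0 0 1;-0.01 0.005 -0.3 0 0 0 1;-0.015 0.005 -0.325 0 0 0 1;-0.02 0.005 -0.35 0 0 0 1;-0.025 0.005 -0.375 0 0 0 1;-0.025 0.005 -0.39 0 0 0 1;-0.025 0.005 -0.4 0 0 0 1;-0.025 0.005 -0.4 0 0 0 1'| grep -E 'ee_pos|contact'; python3 f.py
python3 -m crank '0 0 -0.01 0 0 0 1;0 0 -0.018 0 0 0 1;0 0 -0.018 0 0 0 1' | grep -E 'ee_pos|contact'; python3 f.py
python3 -m crank '0 0 -0.005 0 0 0 1;0 0 -0.005 0 0 0 1' | grep -E 'ee_pos|contact'; python3 f.py
```

```text
ee_pos: [486.8, -81.9, 30.1]
contact_force: [0.2, 0.0, 1.0]
F [-0.04 -0.15 -0.  ] T [ 0.024 -0.024 -0.012] p [486.64 -81.98  30.24]
ee_pos: [486.8, -81.9, 26.8]
contact_force: [-1.2, -0.2, 2.7]
F [-1.23  0.21  2.97] T [ 0.024  0.531 -0.015] p [486.81 -81.87  26.77]
ee_pos: [486.8, -81.9, 25.9]
contact_force: [-3.4, 0.2, 5.5]
F [-2.86  0.58  5.67] T [0.145 1.    0.015] p [486.77 -81.86  25.95]
```

```bash
python3 -m crank '0 0 -0.006 0 0 0 1;0 0 -0.006 0 0 0 1' | grep -E 'ee_pos|contact'; python3 f.py
python3 -m crank '0 0 0.1 0 0 0 1;0 0 0.3 0 0 0 1;0 0 0.5 0 0 0 1;0 0 0.7 0 0 0 1;0 0 0.7 0 0 0 1;0 0 0.7 0 0 0 1'| grep -E 'ee_pos|contact'; python3 f.py; python3 pads.py
python3 - <<'E'
from h import *
c=optics.camera('scene')
cv2.imwrite('pics/s7.png',cv2.resize(c['image'][180:330,200:400,::-1],(800,600),interpolation=cv2.INTER_CUBIC))
E
```

```text
ee_pos: [486.7, -81.9, 24.9]
contact_force: [-3.1, -0.0, 7.4]
F [-3.69  0.85  8.12] T [0.301 1.359 0.007] p [486.74 -81.87  24.93]
ee_pos: [487.6, -81.5, 165.3]
contact_force: [-0.1, 0.6, -0.0]
F [-0.18  0.32 -0.12] T [-0.002  0.004  0.029] p [486.33 -81.84 163.51]
[350.82568807 248.55045872] 109 [485.2 -78.7  58.4]
[307.83783784 262.81081081] 111 [504.5  13.6  58.4]
[271.07017544 274.95614035] 114 [520.8  89.2  58.2]
```

View pics/s7.png

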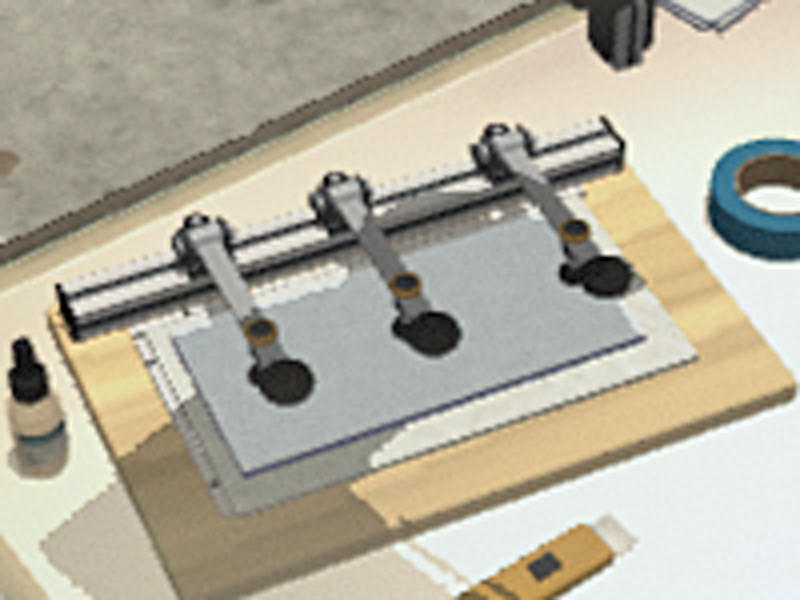

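The picture shows all three arms level with their feet on the glass, and pads at (285,380), (430,332) and (605,275), all z≈58. The glass, dropper, tape and scraper are where they were, and the gripper is clear. Handing in.

```bash
python3 -c "
from station import close_job
print(close_job())"
```

```text
the job is handed in; nothing more can be done
None
```

I pressed the three hold-down arms in the order middle, left, right with about 8–10 N on each pad (the left reached 9.9 N, over the 6–8 N called ample); all three stayed down, nothing else was seen to move, and the job is handed in.

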